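# Turn the slide carrier face up and hold the slide warmer's cover open

### The arm

A 6-joint arm with a two-finger parallel gripper is mounted at the origin on the work surface. World frame = base frame: x ahead of the robot, y to its left, z up, the work surface at z = 0. Lengths are in m, angles in rad, forces in N, time in s.
With the tool pointing down it reaches from about 0.375 to 0.9 m from the base axis. Payload 3.1 kg.
Tool frame: the origin (TCP) lies on the mounting face of the last link; the fingertips stand 182 mm ahead of it and the grasp point (between the pads) lies 164 mm ahead of it; z points along the fingers, y is the direction in which the jaws open and shut (so a half turn about z gives the same grasp; the last joint's range is limited). The gripper opens to 87 mm and grips with 3 to 60 N. Pads are 19 mm wide; open, the fingers measure 117 mm over their backs; the gripper's body (75 mm by 190 mm) begins 51 mm behind the grasp point.
Start: joints at [1.149, 0.527, 1.433, -0, 1.181, -0.178], TCP at [0.151, 0.607, 0.405] pointing down, gripper open.
Joint ranges: [-3.08, 3.08], [-0.75, 2.2], [0.22, 2.44], [-1.43, 4.57], [0, 2.65], [-2.85, 2.85]. Speed limits (rad/s): [2.79, 2.79, 3.14, 3.14, 3.14, 3.14].

### API

Orientations are given as a unit quaternion [x, y, z, w].
In Python, from rig import robot, camera, camera_model gives the robot as it stands.
- The arm moves only by the tool drive_tool, never from a script. Its argument "plan" is a list that holds one entry, the list of rows, each a list of 6 numbers: the shift along the world's x, y, z in units of 2.5 cm (1.0 is 2.5 cm), then the turn, a rotation vector about the world's x, y, z in units of 6 degrees (1.0 is 6 degrees). A call has 1 to 8 rows; each row shifts and turns the commanded pose from where the row before left it; what a row does not reach is not made up. A row lasts 1/8 s, in which the tool goes at most 62.5 mm and 10.7 degrees, less where a joint would pass 70% of its speed; a pose out of reach is approached as far as the arm can. A call with a number of a shift or a turn outside -1 to 1 is refused whole. A call with a gripper value outside its range is refused whole. "grip" is the closure, from 0 (fully open) to 1 (shut), set as the call begins (left out, the last holds). The fingers move at their own pace and stop on an object; "force" is the grip in N (left out, the last holds). Time passes only in rows, so rows that do not move let the fingers close. It gives the time, the measured TCP pose, the force and the opening at its end, in the units of the state.
- robot.get_obs(): the state, without advancing time (a new reading comes with each control period).
- camera(name): name is "scene" or "side" or "wrist"; returns the picture (400x640x3 uint8, red, green, blue); there is no depth.
- camera_model(name): a dict with "K" (3x3 intrinsics, pixels), "world_to_cam" (4x4, takes a point from world to camera coordinates); the wrist camera has in their place "tool_from_camera" (4x4, takes a point from camera to tool coordinates, whose origin is the TCP and whose axes are the flange's). Camera axes: x right, y up, looking along -z (the intrinsics and any distortion apply to the point x, -y, -z); pixel columns grow to the right and rows downward; lengths in m; the calibration is good to about 2 mm. A picture is of the moment at which its call begins: read the wrist's pose just before it. camera_model takes no time and is no camera call.
- robot.hand_in(): hands the job in, once; it reports no verdict.
The state is a dict: "time": time; "q": joint angles; "joint_velocities": joint speeds; "joint_torque": joint torques, N m; "position": TCP position; "tool_rot": TCP orientation; "ft_force": force on the tool from outside, world axes, zero at the start; "moment": the same for the moment, N m; "grip_width": finger opening in m.
Only numpy, scipy, OpenCV 4.12 (cv2) and the standard library are available. Lean on these libraries where they do the work, as an engineer would, in place of code of your own. Each camera call takes 0.05 s, during which the arm holds its last target.

### The job

A colleague is about to load the slide warmer and needs your help: turn the dark slide carrier over where it lies on the blue mat, so that it lies flat on the mat with its glass slides facing up, ready to be taken. Then lift the warmer's hinged clear cover by its bar handle and hold it open at about 50 degrees from closed; the cover falls shut by itself, so finish while still holding it there in the gripper. Leave everything else on the bench where it stands.

Things in the scene. Friction and masses are not known exactly. Their poses are not given: they have to be found in the camera images.
- carrier: flat slide carrier, a dark metal block 58 mm (its x) by 66 mm (its y) by 10 mm thick, 90 g nominal. It starts lying face down on the mat: its plain dark back with four small screw heads is up, its face with two glass slides (pink specimens, white ends) is down. Its origin is the centre of the slide face; its z axis runs from the slide face through to the back, so z points up at the start and must point down at the end (origin then 10 mm above the mat).
- mat: blue rubber mat, 210 by 210 mm, 3 mm thick, fixed to the bench; origin at the centre of its underside, on the bench top. The carrier starts within about 60 mm of its middle
- warmer: slide warmer, a white box 240 mm deep (its x) by 300 mm wide (its y) by 80 mm high, fixed; origin on the bench under the middle of its front face, x axis pointing to its rear. A flat clear cover in an aluminium frame, 9 mm thick, lies over its top, hinged along the rear edge. It may stand to the left or right of the mat
- cover (a joint): opening angle of the warmer's cover in rad: 0 closed (level), grows as the front edge is lifted, stop at 1.4. Free hinge with no stay: it falls shut from any angle if released. The cover weighs 0.55 kg nominal and needs about 3 N upward at the handle
- cover_handle (a point): middle of the cover's bar handle, on the bar's centre line: a black round bar 12 mm in diameter and 180 mm long, parallel to the warmer's y axis, carried on two flat brackets 85 mm either side of the middle, 48 mm in front of the cover's front edge (measured to the bar's centre line) and level with it; 92 mm above the bench when closed. The space between bar and cover, 42 mm wide, is open from above and below
- cover_hinge (a point): middle of the cover's hinge axis, 92 mm above the bench at the rear of the warmer, 283 mm from the bar's centre line; the axis is parallel to the warmer's y axis
- dropper_rack: clear rack, 70 by 150 mm, with eight red-capped amber dropper bottles, 96 mm high; leave alone
- mouse: black computer mouse, 62 by 110 by 30 mm; leave alone
- slide_box: flat white slide box with green lid, 97 by 202 by 35 mm; leave alone
- oil_bottle: small amber bottle, 48 mm in diameter, 85 mm high; leave alone
- dish: open glass dish, 90 mm in diameter, 14 mm high, behind the mat; leave alone
- tweezers: steel tweezers, 140 mm long, 8 mm high, lying behind the mat; leave alone
Things that resemble listed ones, but are neither listed nor needed, are in the scene too. What is meant by the carrier is not green or turquoise, and is the larger of those in its own colour.

How it is judged:
On the way, in this order (a step that is already met when the one before it is completed fails the run):
1. the carrier lies flat on the mat with its slides facing up, let go and at rest (angle between carrier's own z axis and vertical above 3.04 rad and height (world z) of carrier below 0.018 m and x of carrier in the frame of mat between -0.085 and 0.085 m and y of carrier in the frame of mat between -0.085 and 0.085 m and contact force between the fingers and carrier below 0.1 N and linear speed of carrier below 0.02 m/s), for 0.2 s.
2. the cover is lifted well open (value of joint cover above 0.6 rad).
At the end, for the whole second after the job is handed in: the cover is held still by the fingers, and by nothing else, at 50 degrees give or take 6; the carrier lies flat on the mat (its centre on the mat, at most 85 mm from the mat's middle along either edge), slides up (within 5 degrees), at rest (value of joint cover between 0.768 and 0.977 rad and velocity of joint cover between -0.05 and 0.05 rad/s and contact force between the fingers and cover above 0.8 N and angle between carrier's own z axis and vertical above 3.04 rad and height (world z) of carrier below 0.018 m and linear speed of carrier below 0.02 m/s and x of carrier in the frame of mat between -0.085 and 0.085 m and y of carrier in the frame of mat between -0.085 and 0.085 m and contact force between each of carrier, dropper_rack, slide_box, oil_bottle, mouse, dish, tweezers and cover below 0.1 N); the arm keeps its last pose, push and grip.
It fails at once if another thing on the bench is moved more than 30 mm (distance of any of dropper_rack, mouse, slide_box, oil_bottle, dish, tweezers from where it was at the start of the episode above 0.03 m).
It also fails if it takes over 62 s, if anything falls off the work surface, if the arm or the gripper's body presses on something with over 40 N, if the wrist force passes 120 N, or if a joint passes its speed limit or range.

## Working session

There is one attempt and no reset: what is moved stays moved. The work goes in short steps, Python scripts to look and compute and a tool call to move; the robot and the scene stay as the last step left them, time stands still between calls to the robot, and variables do not carry over. Pictures are saved under pics/ and viewed, and the job is handed in when it is done.

Besides the shell and the picture viewer there is one more tool, called as name([rows], argument=value, ...), one row to a line, values as JSON. drive_tool: Moves the arm, as the interface text tells. Shifts and turns lie within -1 to 1; 1 stands for 2.5 cm of shift or 6 degrees of turn. Its arguments: {"type":"object","properties":{"plan":{"type":"array","items":{"type":"array","items":{"type":"array","items":{"type":"number","minimum":-1,"maximum":1}}}},"grip":{"type":"number"},"force":{"type":"number"}},"required":["plan"]}

```bash
ls; mkdir -p pics; python3 - <<'E'
from rig import robot,camera,camera_model
import cv2,numpy as np
for n in ["scene","side","wrist"]:
    cv2.imwrite(f"pics/{n}0.png",camera(n)[:,:,::-1])
    print(n,{k:np.round(v,3).tolist() if not isinstance(v,str) else v for k,v in camera_model(n).items()})
print(robot.get_obs())
E
```

```text
pics
scene {'K': [[391.481, 0.0, 318.053], [0.0, 391.481, 198.55], [0.0, 0.0, 1.0]], 'world_to_cam': [[-0.79, 0.613, -0.01, 0.445], [-0.483, -0.613, 0.625, 0.171], [0.377, 0.498, 0.781, -1.516], [0.0, 0.0, 0.0, 1.0]]}
side {'K': [[375.625, 0.0, 321.997], [0.0, 375.625, 195.19], [0.0, 0.0, 1.0]], 'world_to_cam': [[0.824, -0.566, -0.018, -0.448], [0.397, 0.553, 0.732, -0.271], [-0.405, -0.611, 0.681, -1.028], [0.0, 0.0, 0.0, 1.0]]}
wrist {'K': [[279.848, 0.0, 322.709], [0.0, 279.848, 199.617], [0.0, 0.0, 1.0]], 'tool_from_camera': [[-0.001, 0.952, 0.306, 0.084], [1.0, 0.001, 0.0, -0.0], [-0.0, 0.306, -0.952, 0.02], [0.0, 0.0, 0.0, 1.0]]}
{'time': 0.15, 'q': array([ 1.14851040e+00,  5.28294326e-01,  1.43360185e+00, -1.60475637e-05,
        1.18142706e+00, -1.78480315e-01]), 'joint_velocities': array([ 0.00026227, -0.00190816, -0.00512202, -0.00023553,  0.00033464,
       -0.00164552]), 'joint_torque': array([ 9.78300636e-05, -4.40428805e+01, -1.76842725e+01,  6.33768342e-02,
        5.51541592e-02, -1.22067959e-04]), 'position': array([0.150727  , 0.60628646, 0.4039725 ]), 'tool_rot': array([ 1.21598038e-01,  9.92579049e-01, -8.28741849e-04, -2.48939432e-04]), 'ft_force': array([-0.20213363,  0.35005869,  0.10670782]), 'moment': array([-0.02572266,  0.03032142,  0.02978234]), 'grip_width': 0.08741542282886958}
```

View pics/scene0.png

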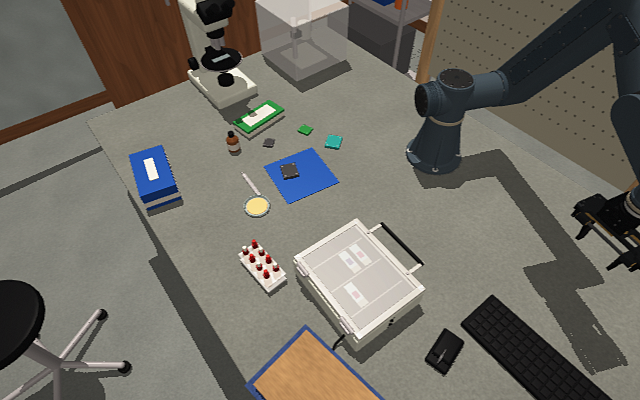

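View pics/side0.png

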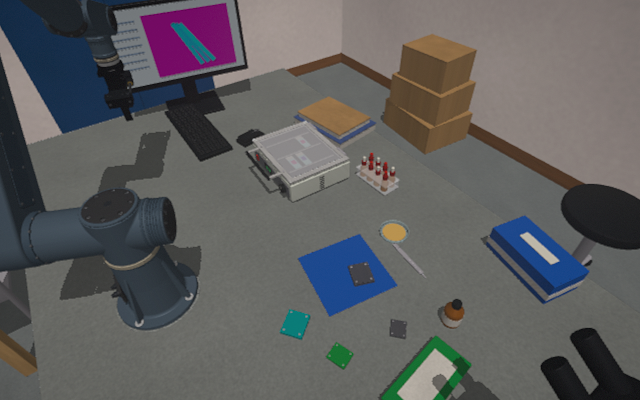

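View pics/wrist0.png

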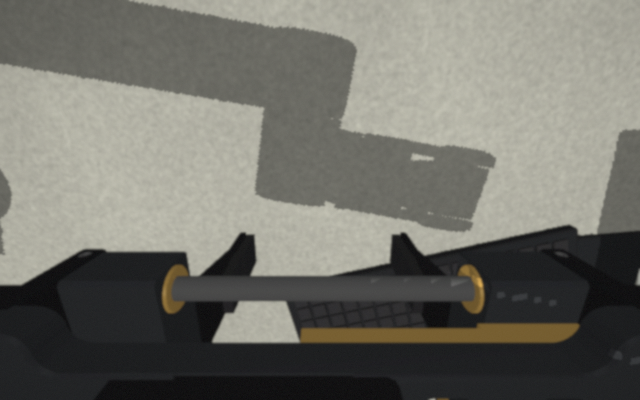

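```bash
cat > h.py <<'E'
from rig import robot,camera,camera_model
import cv2,numpy as np
from scipy.spatial.transform import Rotation as R
def ray(name,u,v,obs=None):
    m=camera_model(name);K=m["K"]
    d=np.array([(u-K[0,2])/K[0,0],-(v-K[1,2])/K[1,1],-1.0])
    if name=="wrist":
        T=np.array(m["tool_from_camera"]);B=np.eye(4);B[:3,:3]=R.from_quat(obs["tool_rot"]).as_matrix();B[:3,3]=obs["position"];C=B@T
    else: C=np.linalg.inv(m["world_to_cam"])
    return C[:3,3],C[:3,:3]@d
def onplane(name,u,v,z,obs=None):
    o,d=ray(name,u,v,obs);return o+d*(z-o[2])/d[2]
E
python3 - <<'E'
from h import *
S=cv2.imread("pics/scene0.png");D=cv2.imread("pics/side0.png")
P=lambda n,u,v,z:print(n,u,v,np.round(onplane(n,u,v,z),3)[:2])
# mat by colour
for n,I,box in(("scene",S,(255,140,350,215)),("side",D,(290,225,405,320))):
    hsv=cv2.cvtColor(I,cv2.COLOR_BGR2HSV);m=cv2.inRange(hsv,(105,150,60),(125,255,255))
    k=np.zeros_like(m);x0,y0,x1,y1=box;k[y0:y1,x0:x1]=m[y0:y1,x0:x1]
    c=max(cv2.findContours(k,0,2)[0],key=cv2.contourArea)
    q=cv2.approxPolyDP(cv2.convexHull(c),4,True)[:,0]
    Q=np.array([onplane(n,*p,0.003)[:2] for p in q]);print(n,q.tolist(),Q.round(3).tolist(),Q.mean(0))
P("scene",289,171,.013);P("side",361,274,.013)
P("scene",269,142,.01);P("side",398,328,.01)
for p in((383,223),(420,268)):P("scene",*p,.092)
for p in((249,152),(285,195)):P("side",*p,.092)
for p in((257,205),(245,175),(263,194)):P("scene",*p,.01)
for nm,I,b in(("s",S,(230,120,350,220)),("d",D,(280,220,420,350))):
    c=I[b[1]:b[3],b[0]:b[2]];cv2.imwrite(f"pics/crop_{nm}.png",cv2.resize(c,None,fx=5,fy=5,interpolation=2)[:600,:800])
cv2.imwrite("pics/crop_w.png",cv2.resize(S[210:360,285:435],None,fx=4,fy=4))
E
```

```text
scene [[312, 148], [338, 182], [288, 203], [264, 166]] [[0.348, -0.316], [0.381, -0.116], [0.58, -0.149], [0.549, -0.351]] [ 0.46458377 -0.23299629]
side [[359, 235], [396, 285], [329, 315], [299, 258]] [[0.578, -0.153], [0.547, -0.353], [0.345, -0.321], [0.378, -0.12]] [ 0.462036   -0.23682593]
scene 289 171 [ 0.495 -0.263]
side 361 274 [ 0.487 -0.275]
scene 269 142 [ 0.466 -0.443]
side 398 328 [ 0.462 -0.451]
scene 383 223 [0.43  0.157]
scene 420 268 [0.456 0.334]
side 249 152 [0.451 0.324]
side 285 195 [0.441 0.052]
scene 257 205 [ 0.672 -0.204]
scene 245 175 [ 0.632 -0.35 ]
scene 263 194 [ 0.629 -0.232]
```

View pics/crop_s.png

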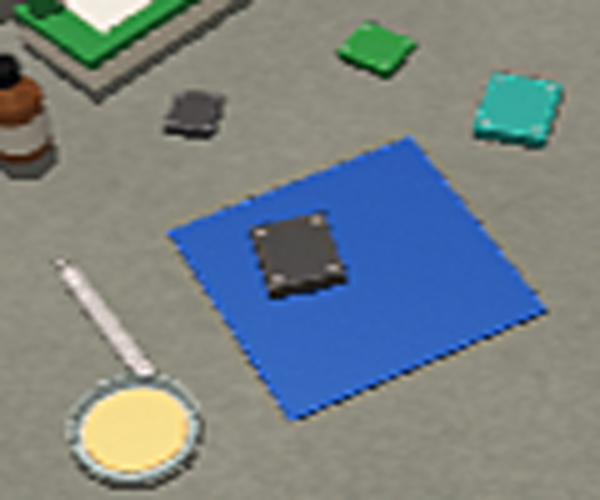

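View pics/crop_w.png

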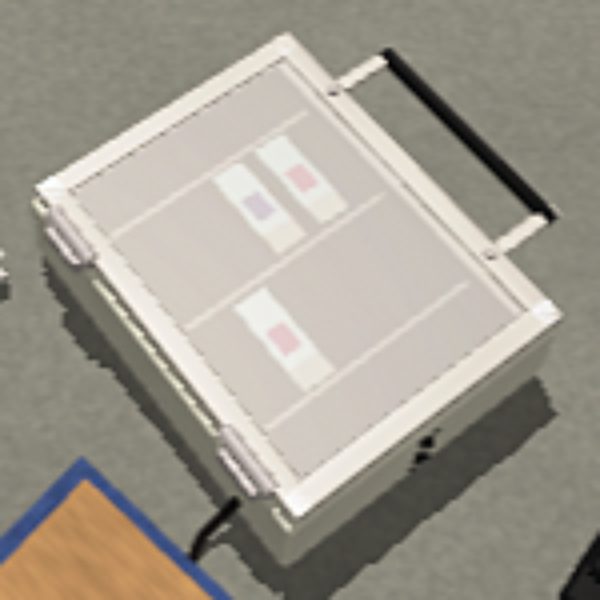

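Dark candidates: the block on the mat (scene 289,171) and a smaller one off the mat (269,142). There is also a green block (305,130) and a turquoise one (333,142). The crop confirms the block on the mat: it is the larger dark one and shows four screw heads. I'm moving there for a close look.

drive_tool([
  [[0.8,-1,0,0,0,0],[0.8,-1,0,0,0,0],[0.8,-1,0,0,0,0],[0.8,-1,0,0,0,0],[0.8,-1,0,0,0,0],[0.8,-1,0,0,0,0],[0.8,-1,0,0,0,0],[0.8,-1,0,0,0,0]],
], grip=0, force=20)

```text
time: 1.15
position: [0.3113, 0.4056, 0.4046]
tool_rot: [0.122, 0.993, -0.0, -0.0]
ft_force: [0.2, 0.5, -0.5]
grip_width: 0.087
```

drive_tool([
  [[0.8,-1,0,0,0,0],[0.8,-1,0,0,0,0],[0.8,-1,0,0,0,0],[0.8,-1,0,0,0,0],[0,-1,0,0,0,0],[0,-1,0,0,0,0],[0,-1,0,0,0,0],[0,-1,0,0,0,0]],
])

```text
time: 2.15
position: [0.3907, 0.2057, 0.4046]
tool_rot: [0.122, 0.993, -0.0, -0.0]
ft_force: [-0.8, 0.9, 0.1]
grip_width: 0.087
```

```bash
python3 -c "
from h import *
o=robot.get_obs();print(o['time'],o['q'].round(4),o['position'].round(4))"
```

```text
2.15 [ 2.3050e-01  2.8170e-01  1.8730e+00 -1.0000e-04  9.8720e-01 -1.0966e+00] [0.3907 0.2057 0.4046]
```

drive_tool([
  [[0,-1,0,0,0,0],[0,-1,0,0,0,0],[0,-1,0,0,0,0],[0,-1,0,0,0,0],[0,-1,0,0,0,0],[0,-1,0,0,0,0],[0,-1,0,0,0,0],[0,-1,0,0,0,0]],
])

```text
time: 3.15
position: [0.3907, 0.0057, 0.4047]
tool_rot: [0.122, 0.993, 0.0, -0.0]
ft_force: [-0.3, 0.9, -0.3]
grip_width: 0.0871
```

drive_tool([
  [[0.5,-1,0,0,0,0],[0.5,-1,0,0,0,0],[0.5,-1,0,0,0,0],[0.5,-1,0,0,0,0],[0,-1,0,0,0,0],[0,-1,0,0,0,0],[0,-1,0,0,0,0],[0,-1,0,0,0,0]],
])

```text
time: 4.15
position: [0.4407, -0.1942, 0.4046]
tool_rot: [0.122, 0.993, 0.0, -0.0]
ft_force: [0.9, 0.0, 0.0]
grip_width: 0.0871
```

drive_tool([
  [[0,-1,0,0,0,0],[0,-1,0,0,0,0],[0,0,-1,0,0,0],[0,0,-1,0,0,0],[0,0,-1,0,0,0],[0,0,-1,0,0,0],[0,0,0,0,0,0]],
])

```text
time: 5.03
position: [0.4403, -0.2431, 0.3032]
tool_rot: [0.122, 0.993, 0.001, -0.002]
ft_force: [-0.2, 0.3, 0.3]
grip_width: 0.0868
```

```bash
python3 -c "
from h import *
o=robot.get_obs();print(o['time'],o['q'].round(4),o['position'].round(4),o['tool_rot'].round(4))
cv2.imwrite('pics/w1.png',camera('wrist')[:,:,::-1])"
```

```text
5.025 [-0.727   0.5232  1.8302 -0.      0.793  -2.0538] [ 0.4403 -0.2431  0.3032] [ 0.1217  0.9926  0.0014 -0.002 ]
```

View pics/w1.png

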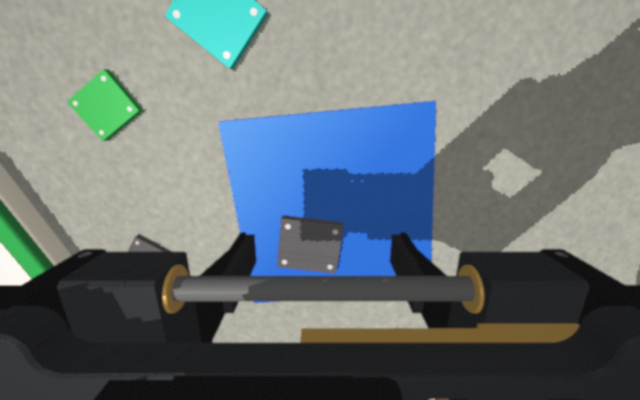

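The wrist view shows the carrier with four screws at about (281,216), (344,222), (337,273), (277,268), inside the blue mat. Next I'll measure it and the arm's kinematics.

```bash
python3 - <<'E'
from h import *
from scipy.optimize import least_squares
o=robot.get_obs()
I=cv2.imread("pics/w1.png");hsv=cv2.cvtColor(I,cv2.COLOR_BGR2HSV)
m=cv2.inRange(hsv,(0,0,0),(180,90,255));k=np.zeros_like(m);k[205:274,262:360]=m[205:274,262:360]
c=max(cv2.findContours(k,0,2)[0],key=cv2.contourArea)
b=cv2.boxPoints(cv2.minAreaRect(c));print(cv2.boundingRect(c),b.round(1).tolist())
q=cv2.approxPolyDP(cv2.convexHull(c),5,True)[:,0];print(q.tolist())
for n,pts in(("corner",q),("guess",[(281,216),(344,222),(337,273),(277,268)]),("screw",[(288,227),(335,232),(330,267),(284,262)])):
    P=np.array([onplane("wrist",*p,0.013,o)[:2] for p in pts]);print(n,P.round(4).tolist(),P.mean(0).round(4));d=np.diff(np.vstack([P,P[:1]]),axis=0);print(np.linalg.norm(d,axis=1).round(4),np.degrees(np.arctan2(d[:,1],d[:,0])).round(1))
D=[(.6149,.4040,.5283,1.4336),(.4273,.4046,.2817,1.873),(.4906,.3032,.5232,1.8302)]
def f(p):
    L1,L2,hd,e,a=p;r=[]
    for x,z,q2,q3 in D:
        r+=[L1*np.sin(q2)+L2*np.sin(q2+q3)+e-x+a*np.cos(q2+q3),L1*np.cos(q2)+L2*np.cos(q2+q3)+hd-z-a*np.sin(q2+q3)]
    return r
s=least_squares(lambda p:f(list(p)+[0]),[.4,.4,.1,0]);print(s.x,np.abs(s.fun).max())
s=least_squares(lambda p:f([p[0],p[1],p[2],0,p[3]]),[.4,.4,.1,0]);print(s.x,np.abs(s.fun).max())
cv2.imwrite("pics/w1c.png",cv2.resize(I[190:300,240:380],None,fx=5,fy=5,interpolation=2))
E
```

```text
(278, 217, 65, 56) [[275.8999938964844, 266.0], [281.5, 215.6999969482422], [342.70001220703125, 222.5], [337.1000061035156, 272.79998779296875]]
[[283, 217], [342, 224], [334, 272], [278, 266]]
corner [[0.4517, -0.2884], [0.4742, -0.2308], [0.5281, -0.2522], [0.5058, -0.3102]] [ 0.4899 -0.2704]
[0.0619 0.058  0.0622 0.0583] [  68.7  -21.6 -111.   158.1]
guess [[0.4501, -0.2901], [0.4725, -0.2283], [0.5301, -0.2492], [0.5079, -0.312]] [ 0.4902 -0.2699]
[0.0658 0.0613 0.0666 0.0618] [  70.1  -20.  -109.5  159.3]
screw [[0.4638, -0.2865], [0.4813, -0.24], [0.5209, -0.255], [0.5026, -0.3024]] [ 0.4921 -0.271 ]
[0.0497 0.0423 0.0508 0.0419] [  69.4  -20.7 -111.1  157.8]
[ 0.59018539  0.39236574  0.05548941 -0.0639867 ] 0.018656633753528773
[0.5871428  0.39234952 0.15266267 0.11481906] 4.138249804999661e-05
```

View pics/w1c.png

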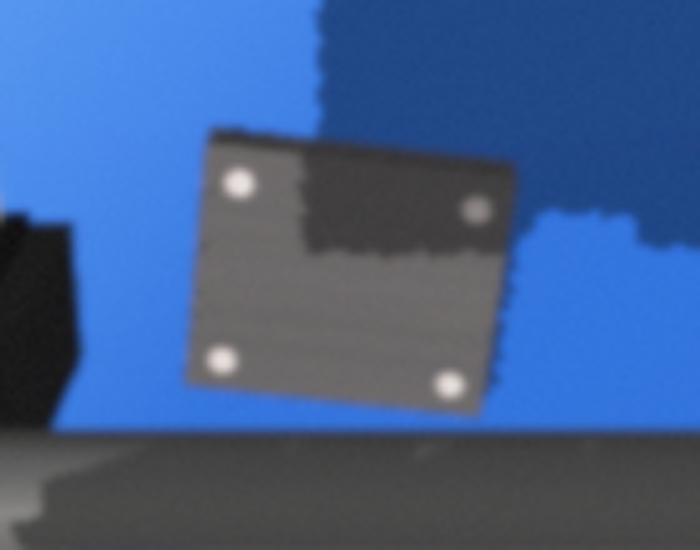

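drive_tool([
  [[0.16,-0.23,0,0,0,-0.56],[0.16,-0.23,0,0,0,-0.56],[0,0,0,-0.295,-0.78,0],[0,0,0,-0.295,-0.78,0],[0,0,-1,0,0,0],[0,0,-1,0,0,0],[0,0,-1,0,0,0],[0,0,0,0,0,0]],
])

```text
time: 6.08
position: [0.4488, -0.255, 0.2295]
tool_rot: [0.179, 0.98, -0.015, 0.085]
ft_force: [0.1, -0.3, 0.2]
grip_width: 0.087
```

```bash
python3 -c "
from h import *
o=robot.get_obs();print(o['time'],o['q'].round(4),o['position'].round(4),R.from_quat(o['tool_rot']).as_matrix().round(3).tolist())
cv2.imwrite('pics/w2.png',camera('wrist')[:,:,::-1])
s=camera('side')[200:340,280:440,::-1]
cv2.imwrite('pics/s2.png',cv2.resize(s,None,fx=4,fy=4,interpolation=2))"
```

```text
6.075 [-0.7495  0.6571  1.8936  0.1568  0.4354 -2.0963] [ 0.4488 -0.255   0.2295] [[-0.922, 0.353, 0.161], [0.348, 0.936, -0.06], [-0.172, 0.001, -0.985]]
```

View pics/w2.png

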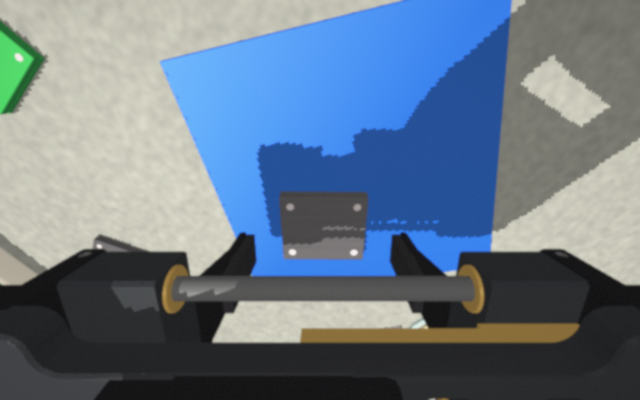

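View pics/s2.png

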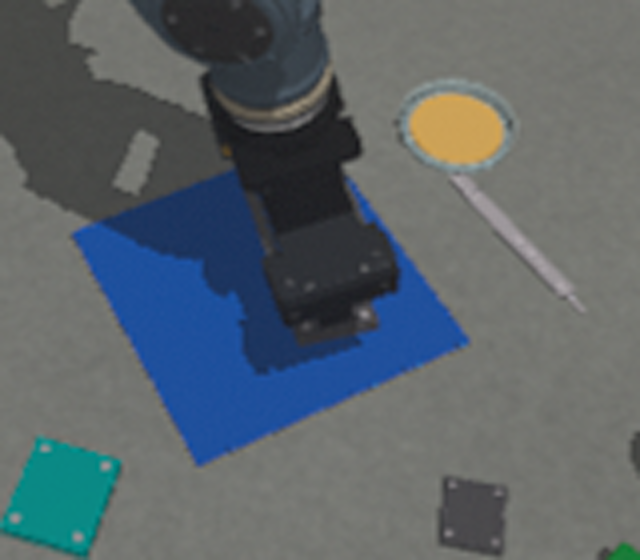

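The carrier is square to the jaws and centred between them, with screws at (290,207), (357,207), (354,252), (292,252). I'll recheck its centre in this view.

```bash
python3 -c "
from h import *
o=robot.get_obs()
P=np.array([onplane('wrist',*p,.013,o)[:2] for p in((290,207),(357,207),(354,252),(292,252))]);print(P.round(4),P.mean(0))"
```

```text
[[ 0.4632 -0.2871]
 [ 0.4809 -0.24  ]
 [ 0.5206 -0.2551]
 [ 0.5026 -0.3027]] [ 0.49181265 -0.271227  ]
```

drive_tool([
  [[0,0,-0.6,0,0,0],[0,0,-0.5,0,0,0],[0,0,-0.3,0,0,0],[0,0,0,0,0,0]],
])

```text
time: 6.68
position: [0.4486, -0.2548, 0.1939]
tool_rot: [0.179, 0.98, -0.015, 0.085]
ft_force: [-0.5, 0.3, 0.3]
grip_width: 0.087
```

drive_tool([
  [[0,0,-0.14,0,0,0],[0,0,-0.12,0,0,0],[0,0,0,0,0,0]],
])

```text
time: 7.05
position: [0.4488, -0.255, 0.1882]
tool_rot: [0.179, 0.98, -0.016, 0.086]
ft_force: [-0.6, 0.0, 0.2]
grip_width: 0.087
```

drive_tool([
  [[0,0,0,0,0,0],[0,0,0,0,0,0],[0,0,0,0,0,0],[0,0,0,0,0,0]],
], grip=1, force=25)

```text
time: 7.55
position: [0.4488, -0.255, 0.1883]
tool_rot: [0.179, 0.98, -0.016, 0.086]
ft_force: [-0.3, 0.8, 0.5]
grip_width: 0.0655
```

drive_tool([
  [[0,0,0.3,0,0,0],[0,0,0.5,0,0,0],[0,0,1,0,0,0],[0,0,1,0,0,0],[0,0,1,0,0,0],[0,0,0,0,0,0]],
])

```text
time: 8.3
position: [0.4493, -0.2553, 0.2856]
tool_rot: [0.179, 0.98, -0.017, 0.088]
ft_force: [-0.1, 0.6, -2.0]
grip_width: 0.0654
```

```bash
python3 -c "
from h import *
o=robot.get_obs();print(o['time'],o['q'].round(4),o['position'].round(4))
cv2.imwrite('pics/w3.png',camera('wrist')[:,:,::-1])
s=camera('side')[170:340,260:460,::-1]
cv2.imwrite('pics/s3.png',cv2.resize(s,None,fx=4,fy=3.5,interpolation=2)[:600])"
```

```text
8.3 [-0.7494  0.5502  1.8648  0.1232  0.5626 -2.0583] [ 0.4493 -0.2553  0.2856]
```

View pics/w3.png

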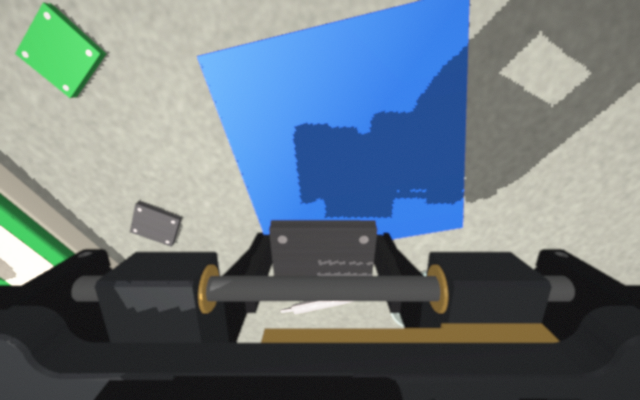

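View pics/s3.png

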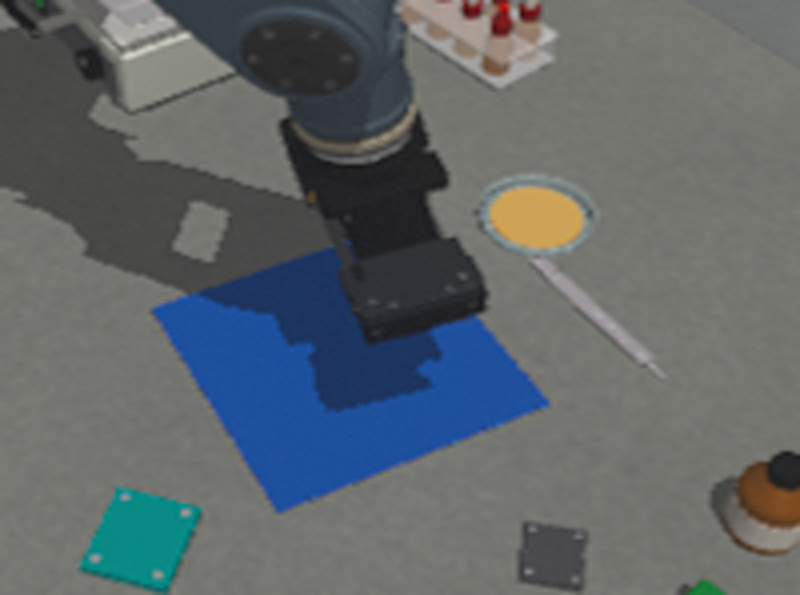

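drive_tool([
  [[0.4,-0.08,0,0.353,0.936,0],[0.4,-0.08,0,0.353,0.936,0],[0.4,-0.08,0,0.353,0.936,0],[0.4,-0.08,0,0.353,0.936,0],[0.4,-0.08,0,0.353,0.936,0],[0.4,-0.08,0,0.353,0.936,0],[0.4,-0.08,0,0.353,0.936,0],[0.4,-0.08,0,0.353,0.936,0]],
])

```text
time: 9.4
position: [0.5289, -0.2709, 0.2815]
tool_rot: [0.169, 0.929, 0.059, -0.323]
ft_force: [0.3, 0.3, -0.7]
grip_width: 0.0654
```

drive_tool([
  [[0.4,-0.08,-0.7,0.353,0.936,0],[0.4,-0.08,-0.7,0.353,0.936,0],[0.4,-0.08,-0.7,0.353,0.936,0],[0.4,-0.08,-0.7,0.353,0.936,0],[0.4,-0.08,-0.7,0.353,0.936,0],[0.4,-0.08,-0.7,0.353,0.936,0],[0.4,-0.08,-0.7,0.353,0.936,0],[0,0,0,0,0,0]],
])

```text
time: 10.4
position: [0.5981, -0.2844, 0.1564]
tool_rot: [0.137, 0.752, 0.116, -0.634]
ft_force: [-0.0, -0.4, -1.0]
grip_width: 0.0652
```

```bash
python3 -c "
from h import *
o=robot.get_obs();print(o['time'],o['q'].round(4),o['position'].round(4),R.from_quat(o['tool_rot']).as_matrix().round(3).tolist())
cv2.imwrite('pics/w4.png',camera('wrist')[:,:,::-1])
s=camera('side')[180:330,260:460,::-1]
cv2.imwrite('pics/s4.png',cv2.resize(s,None,fx=4,fy=4,interpolation=2)[:600])
s=camera('scene')[110:260,210:410,::-1]
cv2.imwrite('pics/c4.png',cv2.resize(s,None,fx=4,fy=4,interpolation=2)[:600])"
```

```text
10.4 [-0.5731  1.159   1.0803 -0.2777  2.2796 -1.7921] [ 0.5981 -0.2844  0.1564] [[-0.159, 0.352, -0.922], [0.059, 0.936, 0.347], [0.986, 0.001, -0.169]]
```

View pics/w4.png

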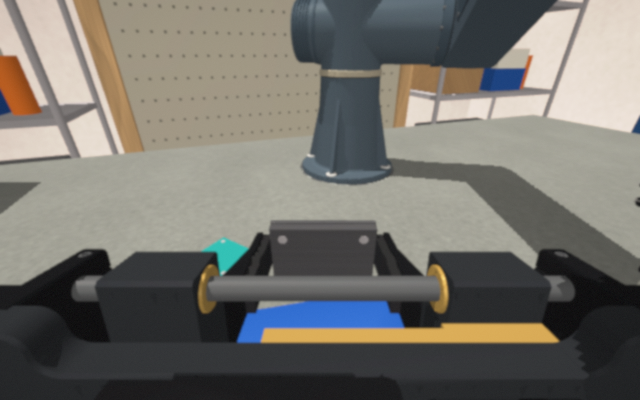

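View pics/s4.png

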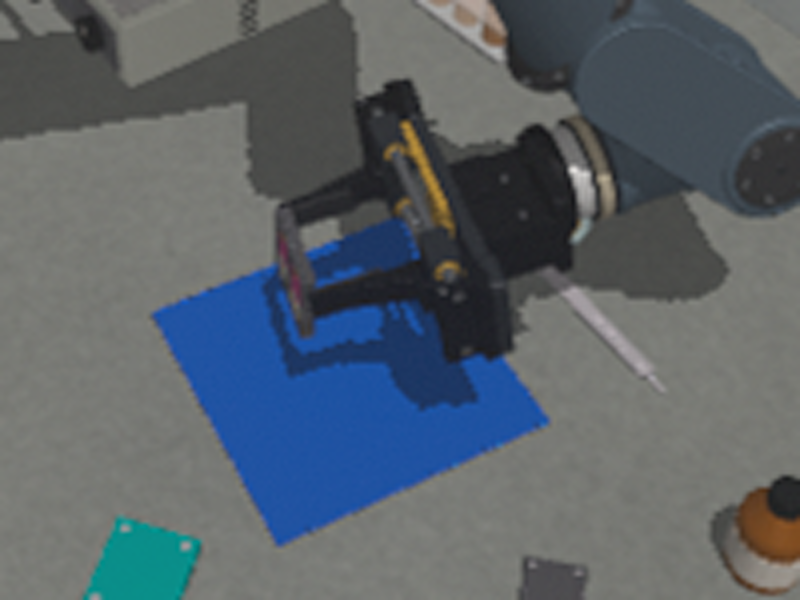

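View pics/c4.png

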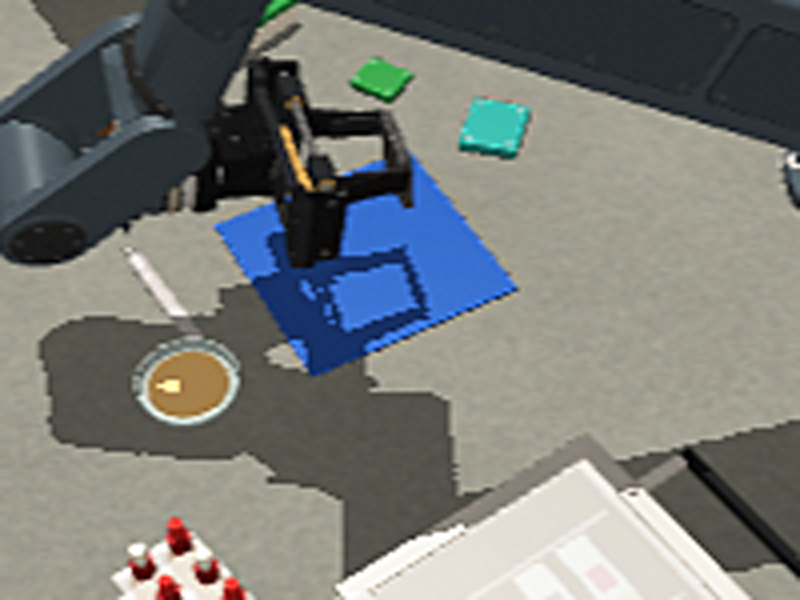

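drive_tool([
  [[0,0,-0.8,0,0,0],[0,0,-0.8,0,0,0],[0,0,-0.6,0,0,0],[0,0,-0.3,0,0,0],[0,0,0,0,0,0]],
])

```text
time: 11.18
position: [0.5986, -0.2848, 0.0973]
tool_rot: [0.137, 0.753, 0.115, -0.633]
ft_force: [0.0, 0.1, -0.9]
grip_width: 0.0655
```

```bash
python3 -c "
from h import *
o=robot.get_obs();print(o['time'],o['position'].round(4),o['ft_force'])
s=camera('side')[180:330,260:460,::-1]
cv2.imwrite('pics/s5.png',cv2.resize(s,None,fx=4,fy=4,interpolation=2)[:600])"
```

```text
11.175 [ 0.5986 -0.2848  0.0973] [ 0.01751858  0.12438535 -0.91464343]
```

View pics/s5.png

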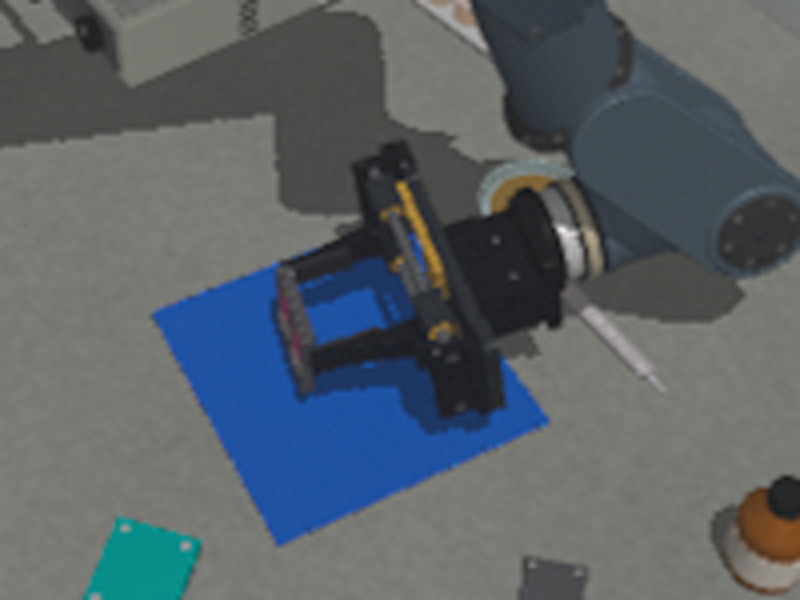

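Still clear of the mat. I'll lower in small steps until the force shows contact.

drive_tool([
  [[0,0,-0.2,0,0,0],[0,0,-0.2,0,0,0],[0,0,-0.1,0,0,0],[0,0,0,0,0,0]],
])

```text
time: 11.72
position: [0.5988, -0.2849, 0.0855]
tool_rot: [0.137, 0.753, 0.115, -0.633]
ft_force: [-0.0, -0.7, -0.4]
grip_width: 0.0656
```

drive_tool([
  [[0,0,-0.08,0,0,0],[0,0,-0.04,0,0,0],[0,0,0,0,0,0]],
])

```text
time: 12.1
position: [0.5988, -0.285, 0.0827]
tool_rot: [0.137, 0.753, 0.115, -0.633]
ft_force: [0.0, 0.7, -0.8]
grip_width: 0.0654
```

drive_tool([
  [[0,0,-0.06,0,0,0],[0,0,0,0,0,0]],
])

```text
time: 12.35
position: [0.5988, -0.285, 0.0811]
tool_rot: [0.137, 0.753, 0.115, -0.633]
ft_force: [-0.8, 0.2, -0.7]
grip_width: 0.0654
```

drive_tool([
  [[0,0,-0.06,0,0,0],[0,0,0,0,0,0]],
])

```text
time: 12.6
position: [0.5988, -0.285, 0.0796]
tool_rot: [0.137, 0.753, 0.115, -0.633]
ft_force: [0.7, -0.0, -0.9]
grip_width: 0.0653
```

drive_tool([
  [[0,0,-0.04,0,0,0],[0,0,0,0,0,0]],
])

```text
time: 12.85
position: [0.5988, -0.285, 0.0787]
tool_rot: [0.137, 0.753, 0.115, -0.633]
ft_force: [-0.8, 0.1, -0.9]
grip_width: 0.0652
```

```bash
python3 -c "
from h import *
o=robot.get_obs();print(o['time'],o['position'].round(4),o['ft_force'])
s=camera('side')[215:295,310:410,::-1]
cv2.imwrite('pics/s6.png',cv2.resize(s,None,fx=7,fy=7,interpolation=2)[:600])"
```

```text
12.85 [ 0.5988 -0.285   0.0787] [-0.77756104  0.14781838 -0.87684551]
```

View pics/s6.png

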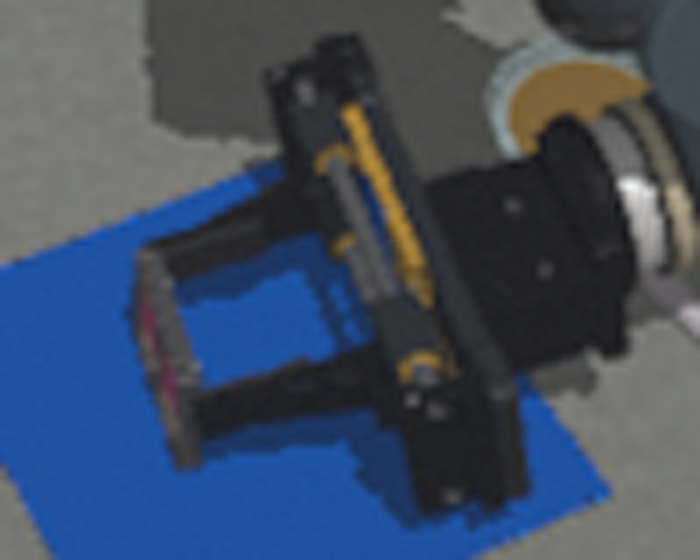

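drive_tool([
  [[0,0,-0.04,0,0,0],[0,0,0,0,0,0]],
])

```text
time: 13.15
position: [0.5988, -0.285, 0.0777]
tool_rot: [0.137, 0.753, 0.115, -0.633]
ft_force: [0.0, -0.0, -1.7]
grip_width: 0.0657
```

drive_tool([
  [[0,0,-0.04,0,0,0],[0,0,0,0,0,0]],
])

```text
time: 13.4
position: [0.5988, -0.285, 0.0766]
tool_rot: [0.137, 0.753, 0.115, -0.633]
ft_force: [-0.5, -0.3, -1.2]
grip_width: 0.0652
```

drive_tool([
  [[0,0,-0.04,0,0,0],[0,0,0,0,0,0]],
])

```text
time: 13.65
position: [0.5988, -0.285, 0.0756]
tool_rot: [0.137, 0.753, 0.115, -0.633]
ft_force: [-0.2, -0.6, -0.5]
grip_width: 0.0657
```

drive_tool([
  [[0,0,-0.03,0,0,0],[0,0,0,0,0,0]],
])

```text
time: 13.9
position: [0.5988, -0.285, 0.0751]
tool_rot: [0.137, 0.753, 0.115, -0.633]
ft_force: [0.5, -0.7, -0.7]
grip_width: 0.0654
```

drive_tool([
  [[0,0,-0.03,0,0,0],[0,0,0,0,0,0]],
])

```text
time: 14.15
position: [0.5988, -0.2851, 0.0748]
tool_rot: [0.137, 0.753, 0.115, -0.633]
ft_force: [0.7, -0.4, 2.6]
grip_width: 0.0654
```

drive_tool([
  [[0,0,-0.03,0,0,0],[0,0,0,0,0,0]],
])

```text
time: 14.4
position: [0.5989, -0.2851, 0.0745]
tool_rot: [0.138, 0.753, 0.115, -0.634]
ft_force: [1.6, -0.6, 5.0]
grip_width: 0.0654
```

drive_tool([
  [[0,0,0.03,0,0,0],[0,0,0,0,0,0]],
], force=8)

```text
time: 14.65
position: [0.5988, -0.2851, 0.0747]
tool_rot: [0.138, 0.753, 0.115, -0.633]
ft_force: [-0.3, -1.0, 4.9]
grip_width: 0.0657
```

drive_tool([
  [[0,0,0,0,0,0],[0,0,0,0,0,0],[0,0,0,0,0,0],[0,0,0,0,0,0]],
], grip=0)

```text
time: 15.15
position: [0.5988, -0.2849, 0.0739]
tool_rot: [0.137, 0.754, 0.115, -0.632]
ft_force: [-1.0, -0.7, -0.4]
grip_width: 0.0864
```

```bash
python3 -c "
from h import *
o=robot.get_obs();print(o['time'],o['position'].round(4),o['ft_force'])
s=camera('side')[215:295,310:410,::-1]
cv2.imwrite('pics/s7.png',cv2.resize(s,None,fx=7,fy=7,interpolation=2)[:600])
cv2.imwrite('pics/w7.png',camera('wrist')[:,:,::-1])"
```

```text
15.15 [ 0.5988 -0.2849  0.0739] [-0.97344243 -0.65043337 -0.43659238]
```

View pics/s7.png

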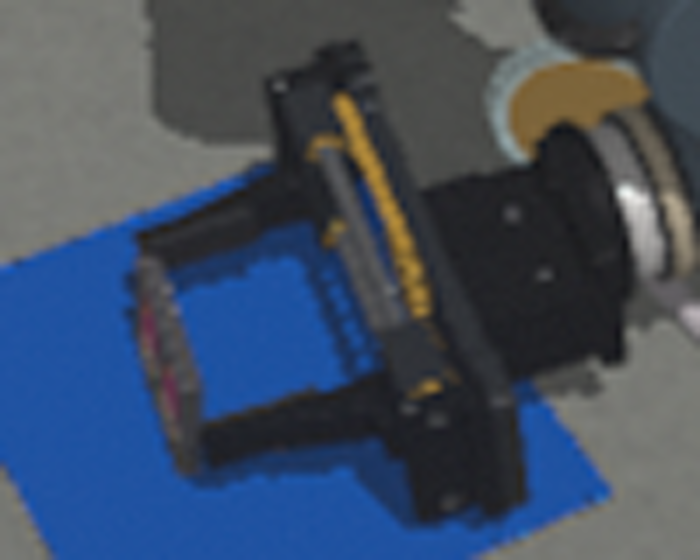

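View pics/w7.png

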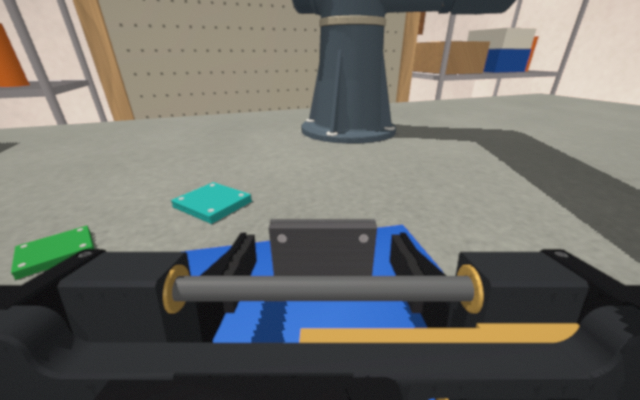

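The carrier stands free on its edge. I'll back straight out along the tool axis, then go up.

drive_tool([
  [[0.25,-0.094,0.05,0,0,0],[0.46,-0.173,0.1,0,0,0],[0.46,-0.173,0.1,0,0,0],[0.46,-0.173,0.1,0,0,0],[0.3,-0.11,0.1,0,0,0],[0,0,0.5,0,0,0],[0,0,1,0,0,0],[0,0,1,0,0,0]],
])

```text
time: 16.25
position: [0.647, -0.3031, 0.1505]
tool_rot: [0.138, 0.753, 0.115, -0.633]
ft_force: [-0.6, 0.4, 0.2]
grip_width: 0.0872
```

drive_tool([
  [[0,0,1,0,0,0],[0,0,1,0,0,0],[0,0,1,0,0,0],[0,0,1,0,0,0],[0,0,1,0,0,0],[0,0,0.5,0,0,0],[0,0,0,0,0,0]],
], grip=1)

```text
time: 17.12
position: [0.6472, -0.3031, 0.2867]
tool_rot: [0.138, 0.754, 0.115, -0.632]
ft_force: [-0.3, -0.6, 0.4]
grip_width: 0.025
```

```bash
python3 -c "
from h import *
o=robot.get_obs();print(o['time'],o['q'].round(3),o['position'].round(4),o['ft_force'])
s=camera('side')[195:315,280:440,::-1]
cv2.imwrite('pics/s8.png',cv2.resize(s,None,fx=5,fy=5,interpolation=2)[:600])
s=camera('scene')[120:240,230:390,::-1]
cv2.imwrite('pics/c8.png',cv2.resize(s,None,fx=5,fy=5,interpolation=2)[:600])"
```

```text
17.125 [-0.56   1.054  0.914 -0.35   2.536 -1.897] [ 0.6472 -0.3031  0.2867] [-0.31694846 -0.63335476  0.39670085]
```

View pics/s8.png

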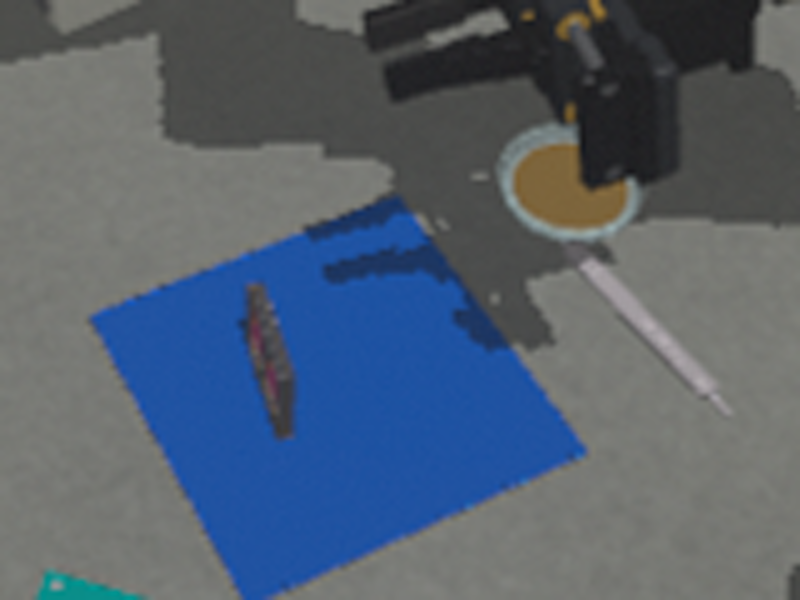

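View pics/c8.png

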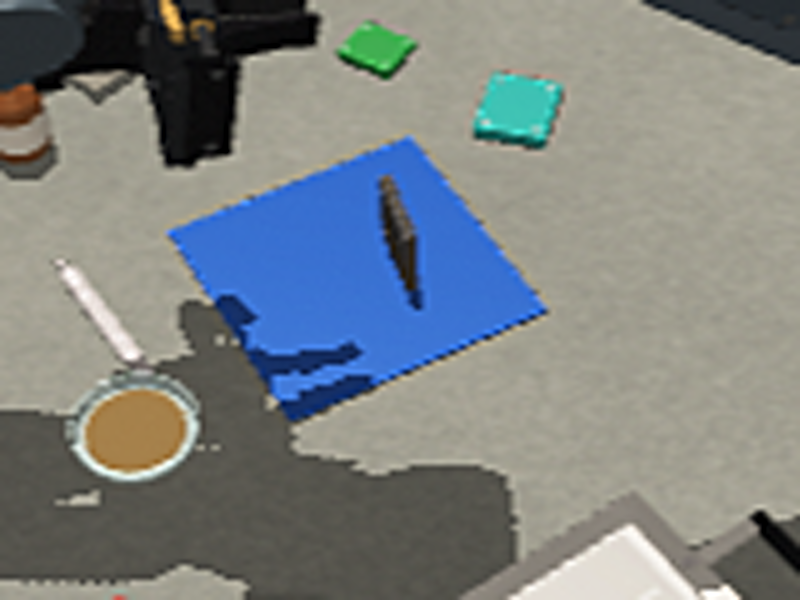

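drive_tool([
  [[-0.77,0.28,0.1,-0.338,-0.895,0],[-0.77,0.28,0.1,-0.338,-0.895,0],[-0.77,0.28,0.1,-0.338,-0.895,0],[-0.77,0.28,0.1,-0.338,-0.895,0],[-0.77,0.28,0.1,-0.338,-0.895,0],[-0.77,0.28,0.1,-0.338,-0.895,0],[-0.77,0.28,0.1,-0.338,-0.895,0],[-0.77,0.28,0.1,-0.338,-0.895,0]],
])

```text
time: 18.23
position: [0.4923, -0.2467, 0.3044]
tool_rot: [0.172, 0.941, 0.053, -0.288]
ft_force: [-0.2, -0.7, 0.1]
grip_width: 0.0002
```

drive_tool([
  [[-0.77,0.28,0.1,-0.338,-0.895,0],[-0.77,0.28,0.1,-0.338,-0.895,0],[-0.77,0.28,0.1,-0.338,-0.895,0],[-0.77,0.28,0.1,-0.338,-0.895,0],[-0.77,0.28,0.1,-0.338,-0.895,0],[-0.77,0.28,0.1,-0.338,-0.895,0],[0,0,0,0,0,0]],
])

```text
time: 19.1
position: [0.376, -0.204, 0.32]
tool_rot: [0.18, 0.984, 0.0, 0.001]
ft_force: [-0.6, -0.2, -0.0]
grip_width: 0.0005
```

```bash
python3 -c "
from h import *
o=robot.get_obs();print(o['time'],o['q'].round(3),o['position'].round(4),R.from_quat(o['tool_rot']).as_matrix().round(3)[:,2],o['grip_width'])
cv2.imwrite('pics/w9.png',camera('wrist')[:,:,::-1])
print(onplane('side',334.4,261.4,.061))
s=camera('side')[195:315,280:440,::-1]
cv2.imwrite('pics/s9.png',cv2.resize(s,None,fx=5,fy=5,interpolation=2)[:600])"
```

```text
19.1 [-0.76   0.417  1.998  0.002  0.726 -1.97 ] [ 0.376 -0.204  0.32 ] [ 0.002  0.001 -1.   ] 0.0004930823111271105
[ 0.43025322 -0.22602581  0.061     ]
```

View pics/s9.png

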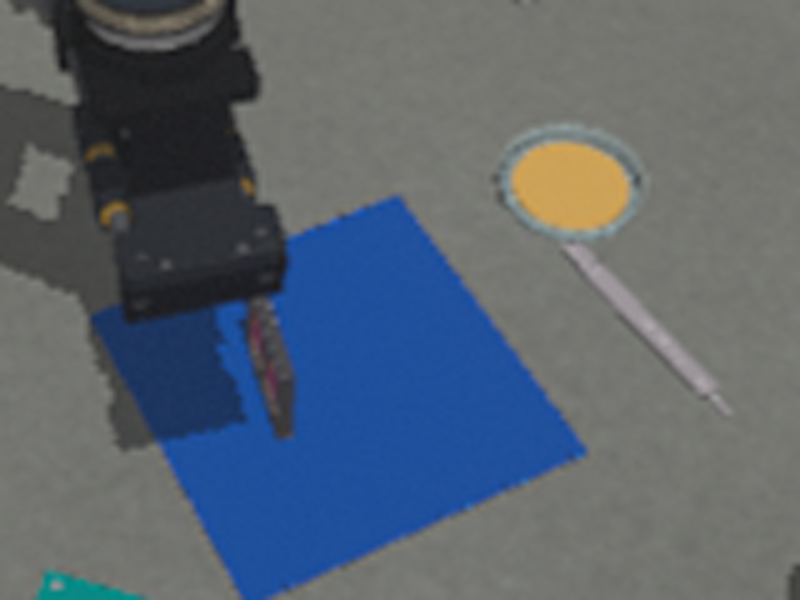

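View pics/w9.png

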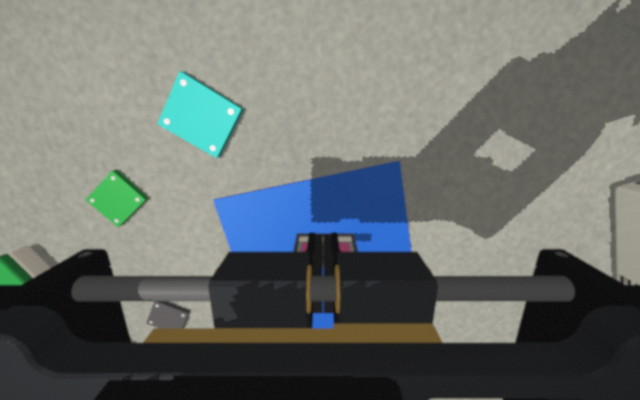

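drive_tool([
  [[0,0,-1,0,0,0],[0,0,-1,0,0,0],[0,0,-1,0,0,0],[0,0,-0.64,0,0,0],[0.5,-0.19,0,0,0,0],[0.5,-0.19,0,0,0,0],[0.3,-0.11,0,0,0,0],[0,0,0,0,0,0]],
])

```text
time: 20.2
position: [0.4111, -0.2178, 0.2301]
tool_rot: [0.179, 0.984, -0.002, 0.004]
ft_force: [-0.6, 0.4, 0.1]
grip_width: 0.0005
```

drive_tool([
  [[0.2,-0.075,0,0,0,0],[0.2,-0.075,0,0,0,0],[0.2,-0.075,0,0,0,0],[0.2,-0.075,0,0,0,0],[0.2,-0.075,0,0,0,0],[0.2,-0.075,0,0,0,0],[0,0,0,0,0,0]],
])

```text
time: 21.08
position: [0.4405, -0.2288, 0.2295]
tool_rot: [0.18, 0.984, -0.001, 0.003]
ft_force: [0.2, 0.8, -0.3]
grip_width: 0.0006
```

```bash
python3 -c "
from h import *
o=robot.get_obs();print(o['time'],o['q'].round(3),o['position'].round(4),o['ft_force'])
s=camera('side')[195:315,280:440,::-1]
cv2.imwrite('pics/s10.png',cv2.resize(s,None,fx=5,fy=5,interpolation=2)[:600])"
```

```text
21.075 [-0.705  0.654  1.892  0.003  0.589 -1.917] [ 0.4405 -0.2288  0.2295] [ 0.20966334  0.79233177 -0.31992811]
```

View pics/s10.png

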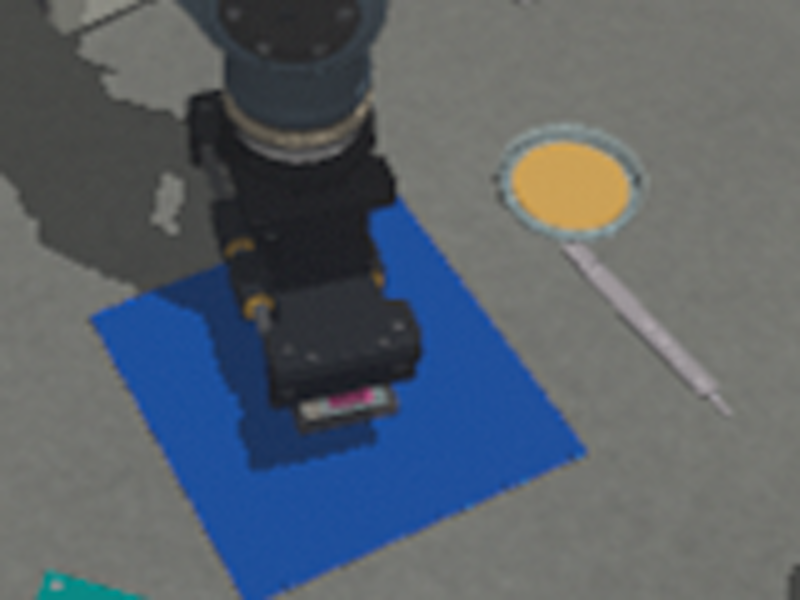

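The carrier has fallen over and its slides show. I'll rise and look.

drive_tool([
  [[0,0,1,0,0,0],[0,0,1,0,0,0],[0,0,1,0,0,0],[-0.2,1,1,0,0,0],[-0.2,1,1,0,0,0],[-0.2,1,1,0,0,0],[-0.2,1,0.5,0,0,0],[0,1,0,0,0,0]],
], grip=0)

```text
time: 22.12
position: [0.4195, -0.1026, 0.393]
tool_rot: [0.18, 0.984, -0.001, 0.004]
ft_force: [0.8, 0.8, -0.2]
grip_width: 0.0723
```

```bash
python3 -c "
from h import *
o=robot.get_obs();print(o['time'],o['q'].round(3),o['position'].round(4),o['ft_force'])
f=camera('side');cv2.imwrite('pics/side11.png',f[:,:,::-1])
s=f[195:315,280:440,::-1]
cv2.imwrite('pics/s11.png',cv2.resize(s,None,fx=5,fy=5,interpolation=2)[:600])"
```

```text
22.125 [-0.5    0.286  1.911  0.     0.937 -1.709] [ 0.4195 -0.1026  0.393 ] [ 0.83674843  0.75391456 -0.16926559]
```

View pics/s11.png

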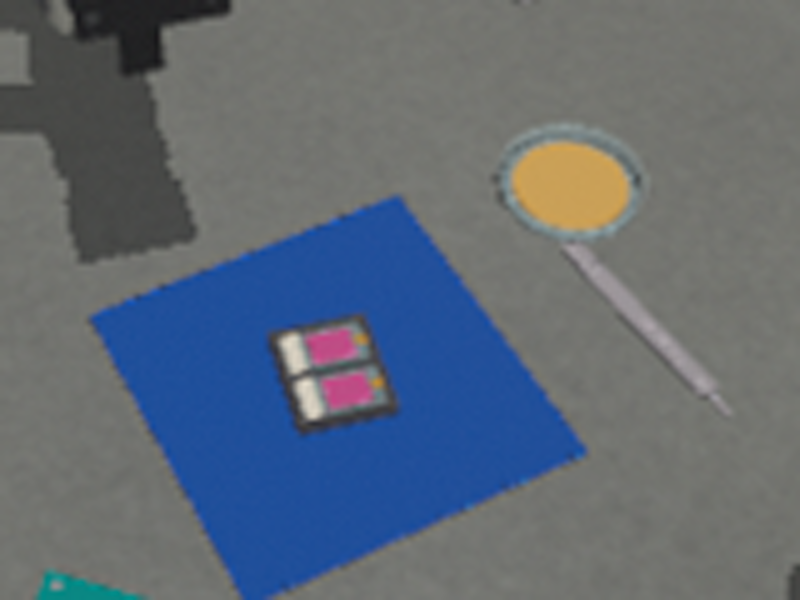

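The carrier lies flat near the mat's centre with both slides (pink, white ends) up, at crop (335,375). Next is the handle.

drive_tool([
  [[0,0.9,0,0,0,-1],[0,0.9,0,0,0,-1],[0,0.9,0,0,0,-1],[0,0.9,0,0,0,-1],[0,0.9,0,0,0,-1],[0,0.9,0,0,0,-1],[0,0.9,0,0,0,-1],[0,0.9,0,0,0,-1]],
])

```text
time: 23.18
position: [0.4198, 0.0769, 0.3918]
tool_rot: [0.566, 0.825, -0.002, 0.002]
ft_force: [-0.0, 0.3, -1.0]
grip_width: 0.087
```

drive_tool([
  [[0.2,0.9,0,0,0,-1],[0.2,0.9,0,0,0,-1],[0.2,0.9,0,0,0,-1],[0.2,0.9,0,0,0,-1],[0.1,0.9,0,0,0,-0.95],[0,0,0,0,0,0]],
])

```text
time: 23.92
position: [0.4425, 0.1896, 0.3917]
tool_rot: [0.756, 0.654, -0.003, 0.002]
ft_force: [-0.8, -0.2, 0.4]
grip_width: 0.087
```

```bash
python3 -c "
from h import *
o=robot.get_obs();print(o['time'],o['q'].round(3),o['position'].round(4),R.from_quat(o['tool_rot']).as_matrix().round(3).tolist())
for p in((382,223),(422,263)):print(onplane('scene',*p,.092).round(4))
cv2.imwrite('pics/w12.png',camera('wrist')[:,:,::-1])"
```

```text
23.925 [ 0.174  0.355  1.798 -0.007  0.992  0.321] [0.4425 0.1896 0.3917] [[0.143, 0.99, -0.002], [0.99, -0.143, -0.006], [-0.006, -0.001, -1.0]]
[0.4328 0.1547 0.092 ]
[0.4397 0.3262 0.092 ]
```

View pics/w12.png

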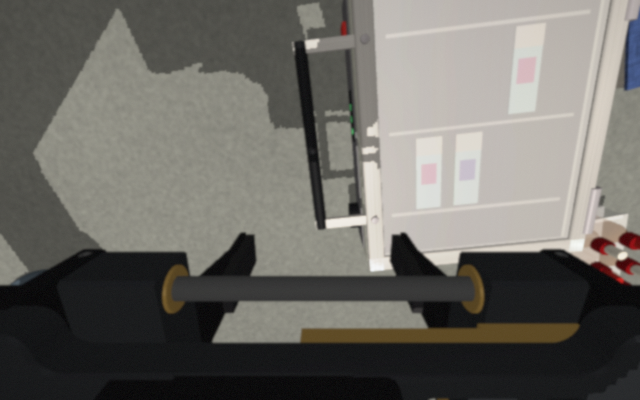

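The wrist view shows the black bar running from (299,44) to (321,226), with its brackets meeting the frame at (360,40) and (372,218).

```bash
python3 - <<'E'
from h import *
o=robot.get_obs()
I=cv2.imread('pics/w12.png');g=cv2.cvtColor(I,cv2.COLOR_BGR2GRAY)
k=np.zeros_like(g);k[36:232,290:330]=(g[36:232,290:330]<35)*255
n,l,s,c=cv2.connectedComponentsWithStats(k);i=1+np.argmax(s[1:,4]);ys,xs=np.where(l==i);print(s[i])
vx,vy,x0,y0=cv2.fitLine(np.c_[xs,ys].astype(np.float32),2,0,.01,.01).ravel()
P=[]
for y in(ys.min()+1,ys.max()-1):
    x=x0+vx/vy*(y-y0);p=onplane('wrist',x,y,.092,o);P.append(p[:2]);print(x,y,p.round(4))
P=np.array(P);d=P[1]-P[0];print(P.mean(0),np.linalg.norm(d),np.degrees(np.arctan2(-d[1],-d[0])))
# cover front edge line (top z .0965)
for u,v in((360,44),(373,225),(377,265),(585,245),(600,185)):print(u,v,onplane('wrist',u,v,.0965,o).round(3))
E
```

```text
[ 296   42   29  178 1411]
298.90481251873985 43 [0.4418 0.3292 0.092 ]
320.7039922440888 218 [0.4364 0.1615 0.092 ]
[0.43909237 0.24538555] 0.16779723693115414 88.18031015668976
360 44 [0.495 0.32  0.096]
373 225 [0.491 0.147 0.096]
377 265 [0.491 0.098 0.096]
585 245 [0.717 0.091 0.096]
600 185 [0.722 0.158 0.096]
```

drive_tool([
  [[-0.09,0.7,0,0,0,0.35],[-0.09,0.7,0,0,0,0.35],[0,0.66,0,0,0,0.33],[0,0,-1,0,0,0],[0,0,-1,0,0,0],[0,0,0,0,0,0]],
], grip=0.59)

```text
time: 24.72
position: [0.4374, 0.241, 0.3406]
tool_rot: [0.72, 0.694, -0.004, 0.001]
ft_force: [-1.4, -0.6, 1.1]
grip_width: 0.0387
```

```bash
python3 -c "
from h import *
o=robot.get_obs();print(o['time'],o['q'].round(3),o['position'].round(4),R.from_quat(o['tool_rot']).as_matrix().round(3).tolist(),o['grip_width'])
cv2.imwrite('pics/w13.png',camera('wrist')[:,:,::-1])
s=camera('scene')[170:290,340:500,::-1]
cv2.imwrite('pics/c13.png',cv2.resize(s,None,fx=5,fy=5,interpolation=2)[:600])"
```

```text
24.725 [ 0.281  0.457  1.807 -0.007  0.884  0.322] [0.4374 0.241  0.3406] [[0.037, 0.999, -0.005], [0.999, -0.037, -0.007], [-0.007, -0.005, -1.0]] 0.03866380023868476
```

View pics/w13.png

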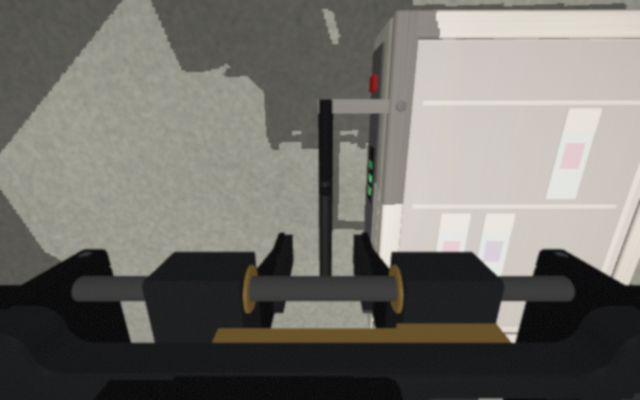

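View pics/c13.png

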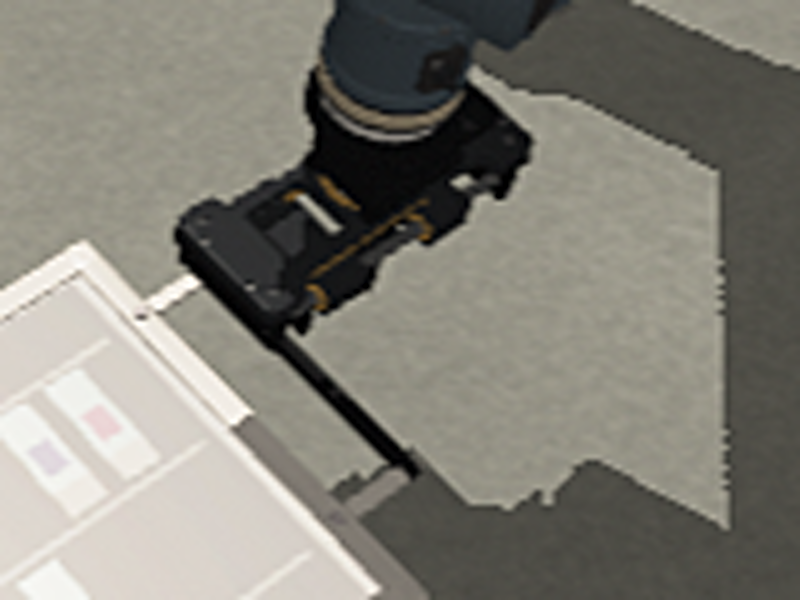

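The bar sits centred between the fingers (col 325) and parallel to the image columns. Descending to grip.

drive_tool([
  [[0,0,-1,0,0,0],[0,0,-0.8,0,0,0],[0,0,-0.6,0,0,0],[0,0,-0.5,0,0,0],[0,0,-0.5,0,0,0],[0,0,0,0,0,0]],
])

```text
time: 25.58
position: [0.4379, 0.2404, 0.2562]
tool_rot: [0.721, 0.693, -0.003, 0.001]
ft_force: [-0.2, -0.3, 0.6]
grip_width: 0.0357
```

drive_tool([
  [[0,0,0,0,0,0],[0,0,0,0,0,0],[0,0,0,0,0,0],[0,0,0,0,0,0]],
], grip=1, force=30)

```text
time: 26.08
position: [0.4383, 0.2405, 0.2574]
tool_rot: [0.721, 0.693, -0.002, 0.002]
ft_force: [-0.4, 0.2, 2.0]
grip_width: 0.0111
```

drive_tool([
  [[0.02,0,0.5,0,0,0],[0.02,0,0.49,0,0,0],[0.06,0,0.49,0,0,0],[0.07,0,0.49,0,0,0],[0.1,0,0.48,0,0,0],[0.11,-0.01,0.48,0,0,0],[0,0,0,0,0,0]],
])

```text
time: 26.95
position: [0.4476, 0.2401, 0.3312]
tool_rot: [0.721, 0.693, -0.002, 0.002]
ft_force: [2.3, -0.8, -3.9]
grip_width: 0.0109
```

```bash
python3 -c "
from h import *
o=robot.get_obs();print(o['time'],o['q'].round(3),o['position'].round(4),o['ft_force'],o['grip_width'])
s=camera('scene')[170:320,300:500,::-1]
cv2.imwrite('pics/c14.png',cv2.resize(s,None,fx=4,fy=4,interpolation=2)[:600])"
```

```text
26.95 [ 0.273  0.481  1.796 -0.007  0.866  0.317] [0.4476 0.2401 0.3312] [ 2.34722689 -0.75119905 -3.86264917] 0.010862817442555298
```

View pics/c14.png

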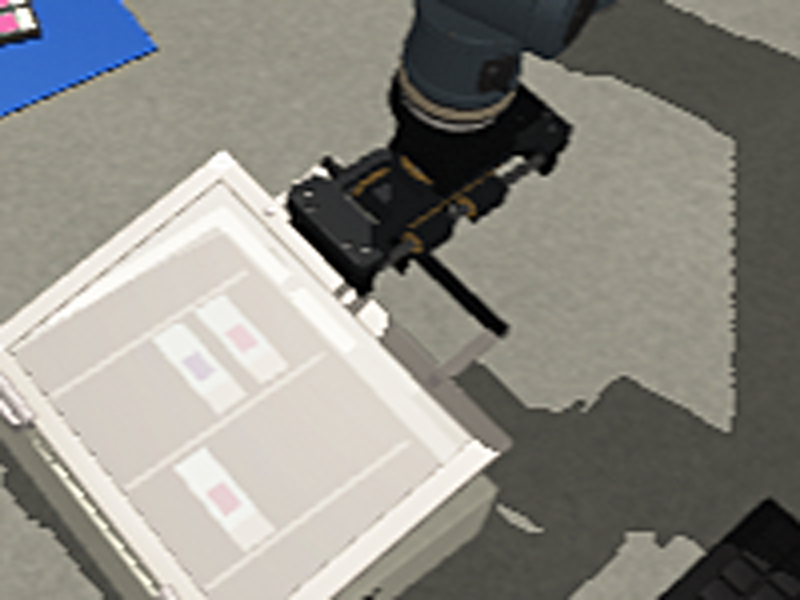

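The cover is following the gripper and the forces are small. Continuing along the arc.

drive_tool([
  [[0.14,-0.01,0.47,0,0,0],[0.16,-0.01,0.47,0,0,0],[0.18,-0.01,0.46,0,0,0],[0.2,-0.01,0.45,0,0,0],[0.22,-0.01,0.44,0,0,0],[0.24,-0.01,0.44,0,0,0],[0,0,0,0,0,0]],
])

```text
time: 27.88
position: [0.4755, 0.2389, 0.3996]
tool_rot: [0.721, 0.693, -0.003, 0.001]
ft_force: [-4.0, 4.6, -0.6]
grip_width: 0.0107
```

drive_tool([
  [[0.26,-0.01,0.42,0,0,0],[0.27,-0.01,0.41,0,0,0],[0.29,-0.01,0.4,0,0,0],[0.31,-0.01,0.38,0,0,0],[0,0,0,0,0,0]],
])

```text
time: 28.5
position: [0.5031, 0.238, 0.44]
tool_rot: [0.721, 0.693, -0.004, -0.0]
ft_force: [-6.5, 3.3, 2.1]
grip_width: 0.011
```

drive_tool([
  [[0.33,-0.01,0.37,0,0,0],[0.34,-0.01,0.36,0,0,0],[0.36,-0.01,0.34,0,0,0],[0.37,-0.01,0.33,0,0,0],[0,0,0,0,0,0],[0,0,0,0,0,0]],
])

```text
time: 29.25
position: [0.537, 0.2369, 0.4756]
tool_rot: [0.721, 0.693, -0.005, -0.001]
ft_force: [-9.6, 2.2, 8.5]
grip_width: 0.011
```

```bash
python3 -c "
from h import *
o=robot.get_obs();print(o['time'],o['q'].round(3),o['position'].round(4),o['ft_force'],o['grip_width'])
p=o['position'];dx=p[0]-.438;dz=p[2]-.2568;print(np.degrees(np.arctan2(dz,.283-dx)),np.hypot(dz,.283-dx))
f=camera('side')[:,:,::-1];cv2.imwrite('pics/sf.png',f)
f=camera('scene')[:,:,::-1];cv2.imwrite('pics/cf.png',f)"
```

```text
29.25 [ 0.226  0.405  1.44  -0.004  1.306  0.265] [0.537  0.2369 0.4756] [-9.60996877  2.15893712  8.53526482] 0.010978269880871598
49.93977465328956 0.2858476025424566
```

View pics/sf.png

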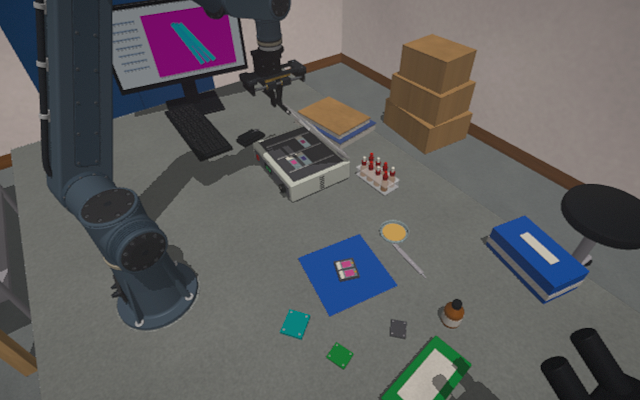

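View pics/cf.png

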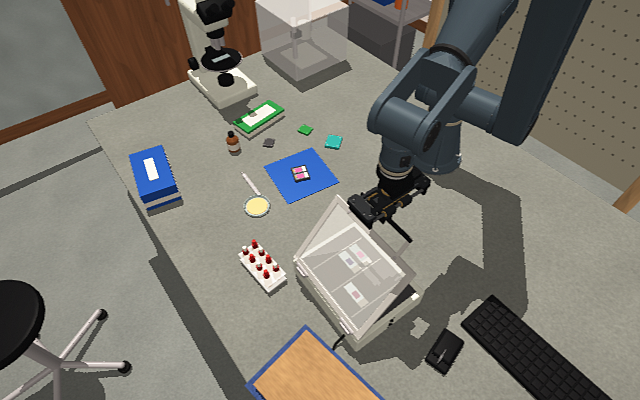

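The cover is open with the bar in the gripper, and the carrier is untouched. There is about 13 N of strain along the cover, so I'll ease the tool slightly outward.

drive_tool([
  [[-0.06,0,0.05,0,0,0],[0,0,0,0,0,0],[0,0,0,0,0,0],[0,0,0,0,0,0]],
])

```text
time: 29.85
position: [0.5367, 0.2369, 0.4758]
tool_rot: [0.721, 0.693, -0.004, 0.0]
ft_force: [-6.5, 3.1, 2.9]
grip_width: 0.0111
```

```bash
python3 -c "
from h import *
o=robot.get_obs();print(o['time'],o['position'].round(4),o['ft_force'],o['grip_width'],abs(o['joint_velocities']).max())
a=camera('scene')[170:350,270:450,::-1];b=camera('side')[50:210,220:380,::-1]
cv2.imwrite('pics/f2.png',np.hstack([cv2.resize(a,(400,400),interpolation=2),cv2.resize(b,(400,400),interpolation=2)]))"
```

```text
29.85 [0.5367 0.2369 0.4758] [-6.53666015  3.05230973  2.92782585] 0.01110912790516861 0.0015313637534032374
```

View pics/f2.png

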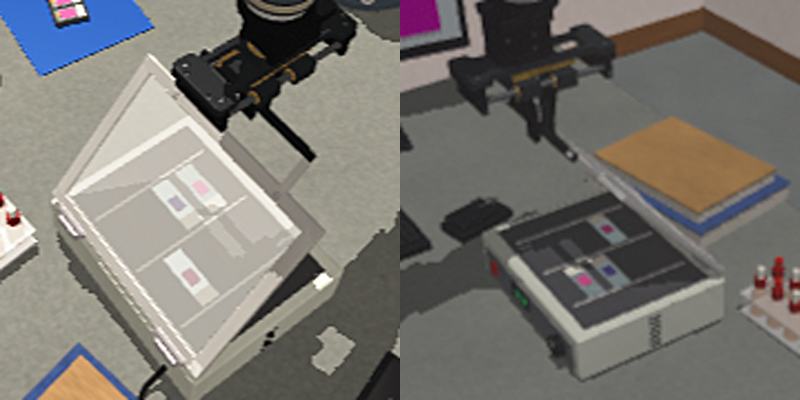

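```bash
python3 -c "
from h import *
m=camera_model('scene');K=m['K']
for th in(44,50,56):
  t=np.radians(th);X=np.array([.438+.283*(1-np.cos(t))+.003,.2405+.09-.003,.092+.283*np.sin(t),1]);c=np.array(m['world_to_cam'])@X
  print(th,K[0,2]+K[0,0]*c[0]/-c[2],K[1,2]-K[1,1]*c[1]/-c[2])
print('bar end seen',270+312*.45,170+157*.45)"
```

```text
44 415.31913847832107 240.85901101459294
50 410.41337722976584 241.04514910372825
56 404.4458321525767 242.27133243302657
bar end seen 410.4 240.65
```

The camera check gives 50°, matching the arm's pose. Handing in.

```bash
python3 -c "
from rig import robot
print(robot.hand_in()); o=robot.get_obs(); print(o['time'],o['position'],o['ft_force'],o['grip_width'])"
```

```text
the job is handed in; nothing more can be done
None
the job is handed in; nothing more can be done
```

The carrier is turned over and lies flat near the middle of the mat with its slides up. The gripper is holding the warmer's cover open at about 50°. The job was handed in at about 30 s of the 62 s; it reports no verdict.

- **Carrier:** I gripped it by its edges, stood it on edge on the mat, let go and backed out. I then pushed it over from the side facing the robot with the closed fingers. The side-camera picture shows it flat with both slides up.
- **Cover:** I gripped the bar in the middle and lifted it along its arc with the tool upright.
- **Angle:** The arm's pose gave 49.9°. The bar end seen in the scene camera, at (410.4, 240.7), matched the position predicted for 50°, (410.4, 241.0).
- **Grip at the end:** The arm was still and the fingers were closed on the bar at 11 mm. About 8 N of side strain at the wrist remained, after I eased the tool outward from about 13 N.
- **Other things on the bench:** In the last full pictures nothing else looked moved. I judged that by eye and did not measure it.

No check failed or disagreed.

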